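Clamp the brass padlock for tool-mark examination

ROBOT

A 6-joint arm with a two-finger parallel gripper is mounted at the origin on the work surface. World frame = base frame: x ahead of the robot, y to its left, z up, the work surface at z = 0. Lengths are in m, angles in rad, forces in N, time in s.
With the tool pointing down it reaches from about 0.25 to 0.725 m from the base axis. Payload 4 kg.
Tool frame: the origin (TCP) lies between the finger pads; the fingertips stand 8 mm ahead of it and the grasp point (between the pads) lies 11 mm behind it; z points along the fingers, y is the direction in which the jaws open and shut (so a half turn about z gives the same grasp; the last joint's range is limited). The gripper opens to 85 mm and grips with 20 to 120 N. Pads are 22 mm wide; open, the fingers measure 114 mm over their backs; the gripper's body (76 mm by 85 mm) begins 54 mm behind the grasp point. The pads swing forward as they close: fully open they stand 13 mm farther back than shut.
Start: joints at [1.166, 0.241, 0.005, 1.335, 0, 1.571], TCP at [0.197, 0.46, 0.239] pointing down, gripper open.
Joint ranges: [-2.72, 2.72], [-1.05, 1.87], [-1.09, 1.28], [-1.99, 2.15], [-1.42, 1.44], [-3.14, 3.14]. Speed limits (rad/s): [2.79, 2.79, 3.14, 3.14, 3.14, 3.14].

INTERFACE

Orientations are given as a unit quaternion [x, y, z, w].
In Python, from workcell import * gives the robot as it stands.
- The arm moves only by the tool send_rows, never from a script. Its argument "increments" is a list that holds one entry, the list of rows, each a list of 6 numbers: the shift along the tool's x, y, z in units of 50 mm (1.0 is 50 mm), then the turn, a rotation vector about the tool's x, y, z in units of 10 degrees (1.0 is 10 degrees). In form: [[[x, y, z, ax, ay, az], ...]]. A call has 1 to 8 rows; each row shifts and turns the commanded pose from where the row before left it, along the tool's axes as they then stand; what a row does not reach is not made up. A row lasts 1/8 s, in which the tool goes at most 62.5 mm and 10.7 degrees, less where a joint would pass 70% of its speed; a pose out of reach is approached as far as the arm can. A call with a number of a shift or a turn outside -1 to 1 is refused whole. A call with a gripper value outside its range is refused whole. "grip" is the closure, from 0 (fully open) to 1 (shut), set as the call begins (left out, the last holds). The fingers move at their own pace and stop on an object; the grip force is fixed at half the most. Time passes only in rows, so rows that do not move let the fingers close. It gives the time, the measured TCP pose, the force and the opening at its end, in the units of the state.
- get_obs(): the state, without advancing time (a new reading comes with each control period).
- camera(name): name is "scene" or "top" or "wrist"; returns a dict with "color" (384x512x3 uint8, red, green, blue), "z_map" (384x512 float32, m along the optical axis (not along the pixel's ray), 0 where there is no reading), "intrinsics" (3x3 intrinsics, pixels), "pose" (4x4, takes a point from camera to world coordinates); the wrist camera has in their place "mount" (4x4, takes a point from camera to tool coordinates, whose origin is the TCP and whose axes are the flange's). Camera axes: x right, y down, z forward; pixel columns grow to the right and rows downward; lengths in m; the calibration is good to about 2 mm. A picture is of the moment at which its call begins: read the wrist's pose just before it.
- job_done(): hands the job in, once; it reports no verdict.
The state is a dict: "clock": time; "joint_pos": joint angles; "joint_vel": joint speeds; "tau": joint torques, N m; "eef_pos": TCP position; "tool_rot": TCP orientation; "ft_force": force on the tool from outside, world axes, zero at the start; "ft_torque": the same for the moment, N m; "grip_width": finger opening in m.
Only numpy, scipy, OpenCV 4.12 (cv2) and the standard library are available. Lean on these libraries where they do the work, as an engineer would, in place of code of your own. Each camera call takes 0.05 s, during which the arm holds its last target.

TASK

Stand the brass padlock upright on the clamp's base plate between the two jaws, broad side facing them, and let go of it. Then work the clamp's green trigger again and again, letting it spring right out between squeezes, until the orange pad holds the padlock firmly against the fixed jaw with about 16 N. Feel for the resistance and squeeze gently at the last: more than 24 N from the pad would mark the brass. Move the jaw only with the trigger, leave the trigger out and the gripper clear, and do not disturb the other things on the counter.

Things in the scene. Friction and masses are not known exactly. Their poses are not given: they have to be found in the camera images.
- lock: the brass padlock to clamp (loose, 0.18 to 0.35 kg): body 50 mm wide (its x), 28 mm thick (its y), 42 mm tall, standing upright; its steel shackle, 36 mm wide and 8 mm thick in the x-z plane, reaches 70 mm above the underside. Same front and back. Origin: centre of the underside, z up
- lock_mid (a point): centre of the brass padlock's body, 21 mm above its underside; grasp across the 50 mm width (along its x), 21 to 30 mm above the underside
- steel_lock: a dark steel padlock of the same size and shape: a bystander, leave it alone. Origin: centre of the underside
- clamp: grey one-hand bar clamp, fixed. Base plate 100 mm (x) by 12 mm thick, y = -165 to +135 mm. Origin on the counter; x across the bar, y along it, the way the squeezed trigger drives the jaw, z up. Head: 38 mm wide, y = -100 to -40 mm, 77 mm high; above it rise the fixed black handle (y = -91 to -81 mm, 22 mm wide, top at 150 mm) and the green trigger (top about 137 mm)
- seat (a point): on top of the base plate (12 mm above the counter), where the middle of the padlock's underside lies when clamped: 14 mm in front of the fixed jaw's face, on the centre line. Axes as the clamp's; the padlock's x goes along the clamp's x, either way round. It may be put down up to 8 mm short (towards -y): the sliding jaw pushes it home
- anvil: the fixed jaw: grey block 34 mm wide in x, from the plate's top to 38 mm above it, 20 mm deep. Origin: at the foot of its gripping face, on the plate, on the centre line; the face looks to the clamp's -y
- jaw: sliding jaw: grey plate 34 mm wide, with its steel bar (12 by 10 mm) and the orange pad on its front. Moves along the clamp's +y when the trigger drives it; at the start 8 to 16 mm of free travel are left with the padlock home. A 20 N brake holds it where it is left: it does not spring back (and keeps at most 20 N). Origin: centre of the plate's front, 34 mm above the counter
- pad: orange sprung pad 32 by 32 mm, 6 mm thick, on the sliding jaw: pressed in at 14 N per mm, travel 4 mm. Origin: centre of its gripping face, 34 mm above the counter; y as the clamp's
- trigger (a joint): green trigger, rad: 0 let out (by its spring; leans 0.20 towards the sliding jaw), 0.33 fully squeezed to the handle. Axis along the clamp's x at y = -65, z = 60 mm; 6 mm thick, 20 mm wide. Drives the jaw 16.5 mm per rad, one way, after up to 1.5 mm of slack. Pressed 66 mm from the axis it takes 7 to 8.5 N while the jaw runs free, plus a quarter of the pad's force on the padlock (16 N: 12 N; 24 N: 14 N)
- trigger_press (a point): the place to press the trigger: top of the rounded ridge (4 mm proud) across its outer face (towards the sliding jaw), 66 mm from the axis, about 123 mm above the counter when let out. Pressed towards the clamp's -y it moves 22 mm
- handle_back (a point): on the black handle's outer face (away from the trigger), 126 mm above the counter; the face looks to the clamp's -y. Over both outer faces trigger and handle measure 46 mm let out, 24 mm squeezed. The handle is fixed: only the trigger's finger advances in a squeeze
- tin: bystander: green tin with a red band, 80 mm across, 115 mm high. Origin: centre of the underside
- jar: bystander: small amber jar, 44 mm across, 50 mm high. Origin: centre of the underside
- pen: bystander: white marker with a red cap, 136 mm long, 12 mm thick, lying. Origin: under the middle of the white part
- brush: bystander: brush lying on the counter. Origin: on its underside
- powder: bystander: low black pot, 52 mm across, 30 mm high. Origin: centre of the underside
- scale: bystander: white flat scale bar 160 by 30 by 4 mm. Origin: centre of the underside
Not all that is in view belongs to the job. There is more than one size of the lock; the job needs the largest.

How it is judged:
On the way, in this order (a step that is already met when the one before it is completed fails the run):
1. the brass padlock stands upright on the base plate between the jaws, squared to them and let go (x of lock_mid in the frame of seat between -0.012 and 0.012 m and y of lock_mid in the frame of seat between -0.022 and 0.004 m and z of lock_mid in the frame of seat below 0.024 m and angle between lock's own z axis and vertical below 0.1 rad and angle between the x axis of lock and the x axis of clamp, either way round below 0.3 rad and contact force between the fingers and lock below 0.2 N), for 0.2 s.
2. the trigger is being squeezed (value of joint trigger above 0.05 rad).
3. the pad grips the padlock against the fixed jaw (contact force between pad and lock above 11 N and contact force between anvil and lock above 9 N), for 0.1 s.
At the end, for the whole second after the job is handed in: The brass padlock stands upright (within 0.1 rad) on the base plate, square to the jaws (0.1 rad), within 12 mm of the bar's centre line and against the fixed jaw (4 mm), at rest, pressed by the pad with more than 11 N (fixed jaw more than 9 N); the trigger is let out (below 0.04 rad) (all of step 3 and x of lock_mid in the frame of seat between -0.012 and 0.012 m and y of lock_mid in the frame of seat between -0.004 and 0.004 m and z of lock_mid in the frame of seat below 0.025 m and angle between lock's own z axis and vertical below 0.1 rad and angle between the x axis of lock and the x axis of clamp, either way round below 0.1 rad and value of joint trigger below 0.04 rad and linear speed of lock below 0.01 m/s); the robot touches nothing.
It fails at once if the pad presses the padlock with more than 24 N (contact force between pad and lock above 24 N).
It fails at once if the sliding jaw or pad is pushed directly by the robot (over 4 N) (contact force between any of the arm, the fingers and jaw above 4 N).
It fails at once if another thing on the counter is moved by more than 25 mm (distance of any of steel_lock, tin, jar, pen, brush, powder, scale from where it was at the start of the episode above 0.025 m).
It also fails if it takes over 72 s, if anything falls off the work surface, if the arm or the gripper's body presses on something with over 40 N, if the wrist force passes 120 N, or if a joint passes its speed limit or range.

## Working session

There is one attempt and no reset: what is moved stays moved. The work goes in short steps, Python scripts to look and compute and a tool call to move; the robot and the scene stay as the last step left them, time stands still between calls to the robot, and variables do not carry over. Pictures are saved under pics/ and viewed, and the job is handed in when it is done.

Besides the shell and the picture viewer there is one more tool, called after "Emit:" by a JSON object that holds its "method" and its "body", one argument or row to a line. send_rows: Moves the arm, as the interface text tells. Its arguments: {"type":"object","properties":{"increments":{"type":"array"},"grip":{"type":"number"}},"required":["increments"]}

```bash
ls; mkdir -p pics; cat > h.py <<'E'
import numpy as np, cv2
from workcell import *
from scipy.spatial.transform import Rotation as R
def snap(name,f):
    o=get_obs(); c=camera(name); cv2.imwrite('pics/'+f+'.png',c['color'][:,:,::-1])
    np.savez('pics/'+f+'.npz',eef=o['eef_pos'],rot=o['tool_rot'],**c); return o,c
def T(o):
    M=np.eye(4);M[:3,:3]=R.from_quat(o['tool_rot']).as_matrix();M[:3,3]=o['eef_pos'];return M
def cloud(c,P):
    z=c['z_map'];K=c['intrinsics'];v,u=np.mgrid[:z.shape[0],:z.shape[1]]
    X=np.stack([(u-K[0,2])*z/K[0,0],(v-K[1,2])*z/K[1,1],z],-1)
    W=X@P[:3,:3].T+P[:3,3]; W[z==0]=np.nan; return W
E
python3 - <<'E'
from h import *
o,c=snap('top','top0'); print(o); print(c['pose'],c['intrinsics'])
o,c=snap('scene','scene0'); print(c['pose'],c['intrinsics'])
E
```

```text
pics
{'clock': 0.0, 'joint_pos': array([1.16601053e+00, 2.41441154e-01, 3.74040845e-03, 1.33521664e+00,
       1.46819803e-06, 1.57077981e+00]), 'joint_vel': array([ 0.00071252, -0.00087753, -0.00077501, -0.00103507,  0.00101883,
        0.00172725]), 'tau': array([-2.61412843e-04, -3.72317326e+01,  2.52406722e+01,  1.69642788e-02,
       -3.12189366e-05, -1.51595525e-06]), 'eef_pos': array([0.1966685 , 0.45902864, 0.23840506]), 'tool_rot': array([ 2.01005757e-01,  9.79589486e-01, -1.03873229e-03, -2.13908774e-04]), 'ft_force': array([-0.28679176,  0.44030818,  0.35004019]), 'ft_torque': array([ 0.03381439, -0.04628531, -0.02671173]), 'grip_width': 0.08530678345163457}
[[ 0.0431232  -0.97620804  0.21250472  0.30824141]
 [-0.99906111 -0.04302104  0.00510681 -0.0516076 ]
 [ 0.00415687 -0.21252542 -0.9771467   1.1973575 ]
 [ 0.          0.          0.          1.        ]] [[409.65362013   0.         257.77360124]
 [  0.         409.65362013 196.67951157]
 [  0.           0.           1.        ]]
[[-0.64347503  0.51866479 -0.56296245  1.09645682]
 [ 0.7651975   0.41633421 -0.49105866  0.44807283]
 [-0.02031431 -0.74676145 -0.66478167  0.72381494]
 [ 0.          0.          0.          1.        ]] [[355.09912776   0.         258.77080637]
 [  0.         355.09912776 188.51353974]
 [  0.           0.           1.        ]]
```

View pics/top0.png

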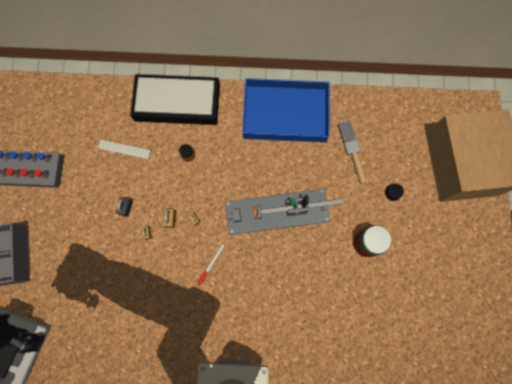

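View pics/scene0.png

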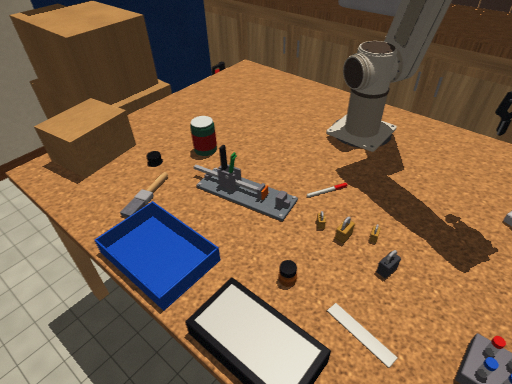

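Top view: clamp at u225–330, v190–232 with the fixed jaw on the left (u≈236); three brass locks, at (168,217), the largest, and small ones at (146,232) and (194,218); the steel one at (123,206). Now I'll measure.

```bash
python3 - <<'E'
from h import *
d=np.load('pics/top0.npz');W=cloud(d,d['pose']);im=d['color']
big=cv2.resize(im[150:280,100:360],None,fx=3,fy=3,interpolation=cv2.INTER_CUBIC)[:,:,::-1];cv2.imwrite('pics/topc.png',big)
hsv=cv2.cvtColor(im,cv2.COLOR_RGB2HSV)
for (u,v) in [(168,217),(168,210),(168,225),(146,232),(194,218),(123,206),(228,230),(235,214),(298,203),(257,212),(340,202),(325,192),(330,218),(227,205)]:
    print(u,v,W[v,u].round(4),hsv[v,u])
# blobs above counter
h=W[...,2]
m=(h>0.02)&(np.arange(512)[None]>110)&(np.arange(512)[None]<220)&(np.arange(384)[:,None]>190)&(np.arange(384)[:,None]<245)
n,l,s,cc=cv2.connectedComponentsWithStats(m.astype(np.uint8))
for i in range(1,n):
    P=W[l==i]; print(s[i],P.mean(0).round(4),P.min(0).round(4),P.max(0).round(4))
# plate
m=(abs(h-0.012)<0.005)&(np.arange(512)[None]>215)&(np.arange(512)[None]<340)&(np.arange(384)[:,None]>180)&(np.arange(384)[:,None]<240)&(hsv[...,1]<70)
m=cv2.morphologyEx(m.astype(np.uint8),cv2.MORPH_CLOSE,np.ones((15,15)))
n,l,s,cc=cv2.connectedComponentsWithStats(m);i=1+s[1:,4].argmax();print(s[i])
v,u=np.nonzero(l==i);K=d['intrinsics'];P=d['pose']
r=np.stack([(u-K[0,2])/K[0,0],(v-K[1,2])/K[1,1],np.ones(len(u))],-1)@P[:3,:3].T
t=(0.012-P[2,3])/r[:,2];Q=P[:3,3]+r*t[:,None]
print(cv2.minAreaRect(Q[:,:2].astype(np.float32)), np.median(h[l==i]))
E
```

```text
168 217 [0.4889 0.2077 0.0422] [ 17 126 111]
168 210 [0.5091 0.2095 0.0423] [ 18 126 125]
168 225 [0.4663 0.2061 0.0402] [ 18 154 169]
146 232 [0.4448 0.2693 0.03  ] [ 18 152 156]
194 218 [0.4914 0.1356 0.0285] [ 17  97 137]
123 206 [0.5157 0.3405 0.0388] [23 15 69]
228 230 [0.4635 0.037  0.0093] [ 14  70 138]
235 214 [0.5045 0.0168 0.0507] [ 13  18 128]
298 203 [nan nan nan] [20 19 82]
257 212 [ 0.5145 -0.0453  0.0424] [  7  51 105]
340 202 [ 0.5551 -0.2837  0.0379] [ 22  24 157]
325 192 [ 0.5921 -0.2464 -0.0009] [ 14  89 143]
330 218 [ 0.5142 -0.2624 -0.0042] [ 14 112 161]
227 205 [0.5372 0.0442 0.0107] [ 30  10 126]
[115 197  16  19 209] [0.5151 0.34   0.0431] [0.4917 0.3257 0.0204] [0.542  0.3609 0.0719]
[162 209  13  18 194] [0.4872 0.2071 0.0439] [0.4641 0.195  0.0208] [0.5143 0.2244 0.0707]
[187 212  12  13  80] [0.4904 0.139  0.0304] [0.4741 0.1242 0.022 ] [0.5085 0.157  0.0489]
[141 226   9  13  88] [0.4439 0.2723 0.0305] [0.4276 0.2612 0.0201] [0.4627 0.2864 0.0488]
[ 225  189  105   46 3334]
((0.5250819325447083, -0.10341675579547882), (0.09876476973295212, 0.2973947525024414), 10.043146133422852) nan
```

View pics/topc.png

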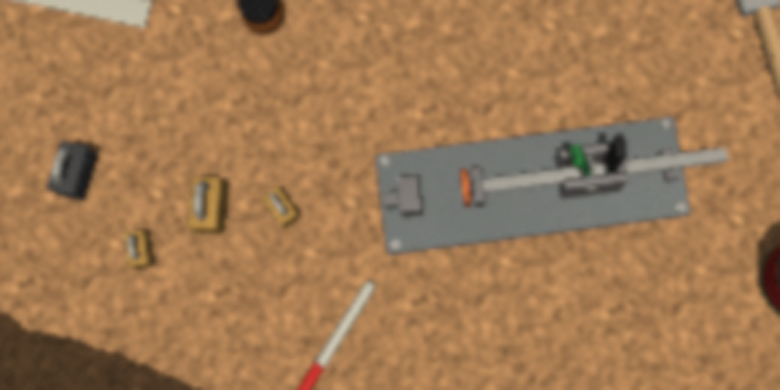

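```bash
cat >> h.py <<'E'
def plan(p,yaw,o=None,n=1):
    """rotate about tool z to bring tool y to yaw (deg, mod 180); shift expressed in FINAL orientation, units"""
    o=o or get_obs(); M=T(o); y=M[:3,1]; cur=np.degrees(np.arctan2(y[1],y[0]))
    d=(yaw-cur+90)%180-90   # world yaw change; tool z is down -> turn about tool z = -d
    # desired R: pointing straight down, tool y at yaw
    a=np.radians(cur+d); Y=np.array([np.cos(a),np.sin(a),0]);Z=np.array([0,0,-1.]);X=np.cross(Y,Z)
    Rd=np.stack([X,Y,Z],1); rv=R.from_matrix(M[:3,:3].T@Rd).as_rotvec()
    sh=Rd.T@(np.array(p)-M[:3,3]); sh0=M[:3,:3].T@(np.array(p)-M[:3,3])
    print('turn units',np.round(np.degrees(rv)/10,2),'| shift units in final axes',np.round(sh/.05,3),'| in current axes',np.round(sh0/.05,3))
E
python3 - <<'E'
from h import *
o,c=snap('wrist','w0'); print(c['mount'],c['intrinsics'],o['clock'])
plan([0.488,0.207,0.25],5)
E
```

```text
[[ 2.44192798e-05 -9.48308414e-01 -3.17350202e-01  8.05957516e-02]
 [ 9.99999660e-01  2.84603063e-04 -7.73505758e-04 -6.69460534e-04]
 [ 8.23840858e-04 -3.17350075e-01  9.48308099e-01 -1.33799944e-01]
 [ 0.00000000e+00  0.00000000e+00  0.00000000e+00  1.00000000e+00]] [[304.50743863   0.         255.82555326]
 [  0.         304.50743863 197.07567084]
 [  0.           0.           1.        ]] 0.1
turn units [-0.01  0.    6.18] | shift units in final axes [-5.532  5.363 -0.227] | in current axes [-7.341 -2.342 -0.224]
```

View pics/w0.png

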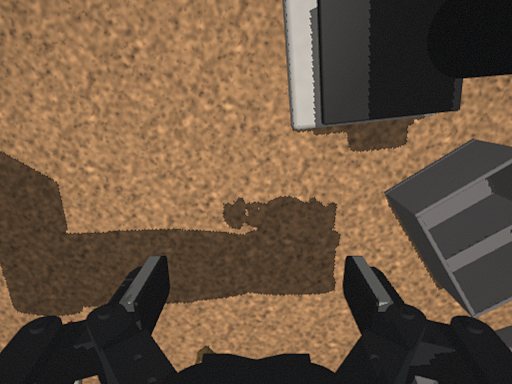

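Emit:
{"method": "send_rows", "body": {
  "increments": [
    [[-0.92,-0.29,-0.03,0,0,0],[-0.92,-0.29,-0.03,0,0,0],[-0.92,-0.29,-0.03,0,0,0],[-0.92,-0.29,-0.03,0,0,0],[-0.92,-0.29,-0.03,0,0,0],[-0.92,-0.29,-0.03,0,0,0],[-0.92,-0.29,-0.03,0,0,0],[-0.92,-0.29,-0.03,0,0,0]]
  ]
}}

```text
clock: 1.15
eef_pos: [0.4904, 0.2068, 0.251]
tool_rot: [0.201, 0.98, -0.0, -0.0]
ft_force: [-0.3, -0.1, 0.2]
grip_width: 0.0852
```

Emit:
{"method": "send_rows", "body": {
  "increments": [
    [[0,0,0,0,0,0.8],[0,0,0,0,0,0.9],[0,0,0,0,0,0.9],[0,0,0,0,0,0.9],[0,0,0,0,0,0.9],[0,0,0,0,0,0.9],[0,0,0,0,0,0.9],[0,0,0,0,0,0]]
  ]
}}

```text
clock: 2.15
eef_pos: [0.4893, 0.2079, 0.2509]
tool_rot: [0.676, 0.737, -0.0, -0.0]
ft_force: [-0.0, 1.0, -0.5]
grip_width: 0.0854
```

```bash
python3 - <<'E'
from h import *
o,c=snap('wrist','w1'); print(o['eef_pos'],o['clock'],o['ft_force'])
plan([0.488,0.207,0.25],5,o)
W=cloud(c,T(o)@c['mount']);im=c['color'];hsv=cv2.cvtColor(im,cv2.COLOR_RGB2HSV)
K=c['intrinsics'];P=T(o)@c['mount']
h=W[...,2]
m=((h>0.022)&(h<.08)).astype(np.uint8)
n,l,s,cc=cv2.connectedComponentsWithStats(m)
for i in range(1,n):
    if s[i,4]<150: continue
    Q=W[l==i]; print(s[i],Q.mean(0).round(4),Q.min(0).round(4),Q.max(0).round(4))
    t=Q[(abs(Q[:,2]-.042)<.004)]
    if len(t)>100: print('  top',cv2.minAreaRect(t[:,:2].astype(np.float32)), np.median(t[:,2]))
E
```

```text
[0.48929679 0.20793906 0.25091324] 2.15 [-0.01359257  1.00728297 -0.51246724]
turn units [-0.    0.   -0.01] | shift units in final axes [-0.016 -0.027  0.018] | in current axes [-0.016 -0.027  0.018]
[ 267   23   55   43 1568] [0.5166 0.3393 0.0452] [0.4907 0.323  0.022 ] [0.545  0.3592 0.0698]
  top ((0.5177599787712097, 0.3410540819168091), (0.028130142018198967, 0.049936361610889435), 79.10954284667969) 0.041049260386845865
[206  97  32  22 530] [0.4457 0.2715 0.0308] [0.4277 0.2588 0.0224] [0.4631 0.2839 0.0475]
[ 469  150   43  133 3092] [0.7948 0.1494 0.0405] [0.7883 0.0889 0.022 ] [0.8287 0.2523 0.053 ]
  top ((0.7911584377288818, 0.15535055100917816), (0.13267599046230316, 0.005014820024371147), 89.90589904785156) 0.04186397630904734
[ 234  153   45   30 1112] [0.4895 0.2101 0.0449] [0.4647 0.1928 0.022 ] [0.5147 0.2213 0.0705]
  top ((0.48970985412597656, 0.20683622360229492), (0.02811506949365139, 0.049917396157979965), 89.8138427734375) 0.04120103195775876
[ 395  191   45   39 1203] [0.6857 0.1747 0.0446] [0.6693 0.1525 0.022 ] [0.7099 0.1923 0.0519]
  top ((0.6801630854606628, 0.17910178005695343), (0.0389547236263752, 0.016237111762166023), 54.11328125) 0.04225838064156073
[238 207  30  26 405] [0.4916 0.14   0.031 ] [0.473  0.1202 0.0222] [0.5097 0.1544 0.0477]
[242 286  27  35 698] [0.5047 0.0192 0.0414] [0.4875 0.001  0.0221] [0.5238 0.0378 0.0515]
[480 320  32  18 332] [0.8526 0.0078 0.036 ] [0.8325 0.0031 0.022 ] [0.8793 0.0101 0.0507]
[248 330  24  29 624] [ 0.516  -0.0439  0.0424] [ 0.4995 -0.0739  0.022 ] [ 0.5341 -0.035   0.0532]
  top ((0.5180965065956116, -0.055574655532836914), (0.032722651958465576, 0.03678266331553459), 9.36767864227295) 0.04175096765570102
```

View pics/w1.png

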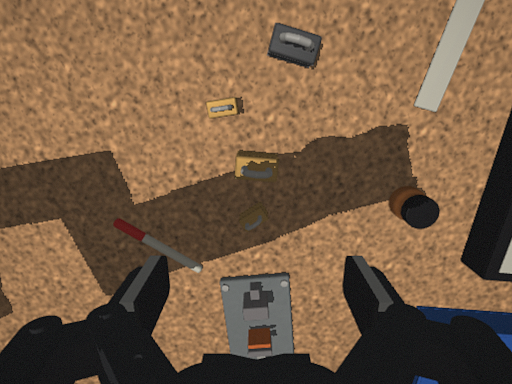

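The wrist picture shows the large lock at (256,165), lying along world x, yaw ≈ 0°. I'll descend on it.

```bash
python3 - <<'E'
from h import *
plan([0.4897,0.2068,0.018],-0.2)
E
```

```text
turn units [-0.    0.    0.52] | shift units in final axes [-0.023  0.008  4.66 ] | in current axes [-0.023  0.009  4.66 ]
```

Emit:
{"method": "send_rows", "body": {
  "increments": [
    [[-0.02,0.01,0.6,0,0,0.52],[0,0,0.7,0,0,0],[0,0,0.7,0,0,0],[0,0,0.7,0,0,0],[0,0,0.7,0,0,0],[0,0,0.6,0,0,0],[0,0,0.4,0,0,0],[0,0,0.26,0,0,0]]
  ]
}}

```text
clock: 3.2
eef_pos: [0.4895, 0.2068, 0.0171]
tool_rot: [0.709, 0.705, -0.001, -0.0]
ft_force: [0.7, -0.7, -0.3]
grip_width: 0.0857
```

Emit:
{"method": "send_rows", "body": {
  "increments": [
    [[0,0,0,0,0,0],[0,0,0,0,0,0],[0,0,0,0,0,0],[0,0,0,0,0,0],[0,0,0,0,0,0],[0,0,0,0,0,0]]
  ],
  "grip": 0.6
}}

```text
clock: 3.95
eef_pos: [0.491, 0.2075, 0.0194]
tool_rot: [0.71, 0.705, 0.001, 0.0]
ft_force: [-0.0, -0.3, 5.7]
grip_width: 0.0491
```

Emit:
{"method": "send_rows", "body": {
  "increments": [
    [[0,0,-0.3,0,0,0],[0,0,-0.6,0,0,0],[0,0,-0.7,0,0,0],[0,0,-0.7,0,0,0],[0,0,-0.7,0,0,0],[0,0,-0.6,0,0,0],[0,0,0,0,0,0]]
  ]
}}

```text
clock: 4.82
eef_pos: [0.4914, 0.2076, 0.2009]
tool_rot: [0.71, 0.705, 0.002, 0.001]
ft_force: [0.2, 0.2, -2.2]
grip_width: 0.0496
```

```bash
python3 - <<'E'
from h import *
o=get_obs();print(o['grip_width'],o['ft_force'])
plan([0.50,0.06,0.23],10)
E
```

```text
0.04958802428239769 [ 0.224893    0.18790536 -2.21822828]
turn units [ 0.03 -0.01 -1.04] | shift units in final axes [-2.938 -0.343 -0.582] | in current axes [-2.95   0.195 -0.587]
```

Emit:
{"method": "send_rows", "body": {
  "increments": [
    [[-0.5,0.03,-0.1,0,0,0],[-0.6,0.04,-0.1,0,0,0],[-0.6,0.04,-0.1,0,0,0],[-0.6,0.04,-0.1,0,0,0],[-0.65,0.04,-0.18,0,0,-0.5],[0,0,0,0.03,0,-0.54],[0,0,0,0,0,0],[0,0,0,0,0,0]]
  ]
}}

```text
clock: 5.82
eef_pos: [0.4978, 0.0597, 0.2261]
tool_rot: [0.643, 0.766, -0.003, -0.003]
ft_force: [0.5, -0.2, -2.9]
grip_width: 0.0492
```

```bash
python3 - <<'E'
from h import *
o,c=snap('wrist','w2'); print(o['eef_pos'],o['clock'],o['ft_force'])
W=cloud(c,T(o)@c['mount']);np.save('pics/w2W.npy',W)
o,c=snap('scene','s2');o,c=snap('top','t2')
E
```

```text
[0.49779859 0.05968004 0.22607712] 5.825 [ 0.49200012 -0.16653944 -2.9279128 ]
```

View pics/w2.png

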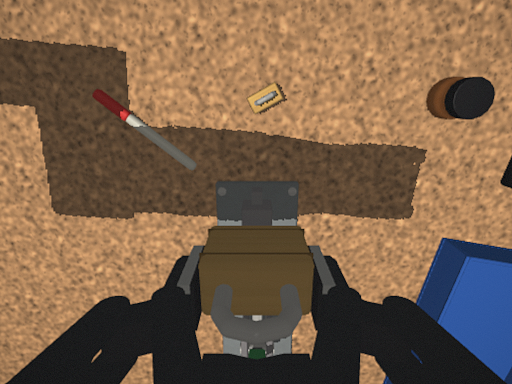

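Emit:
{"method": "send_rows", "body": {
  "increments": [
    [[-0.5,0,-0.1,0,0,0],[-0.7,0,-0.1,0,0,0],[-0.7,0,-0.1,0,0,0],[-0.6,0,0,0,0,0],[-0.4,0,0,0,0,0],[0,0,0,0,0,0],[0,0,0,0,0,0]]
  ]
}}

```text
clock: 6.85
eef_pos: [0.5236, -0.0826, 0.2421]
tool_rot: [0.643, 0.766, -0.002, -0.002]
ft_force: [0.9, -0.4, -2.9]
grip_width: 0.049
```

```bash
python3 - <<'E'
from h import *
o,c=snap('wrist','w3'); print(o['eef_pos'],o['clock'],o['ft_force'],o['grip_width'])
W=cloud(c,T(o)@c['mount']);np.save('pics/w3W.npy',W)
E
```

```text
[ 0.5236429  -0.08259492  0.24207573] 6.85 [ 0.88573643 -0.41537385 -2.89256406] 0.04897119823291899
```

View pics/w3.png

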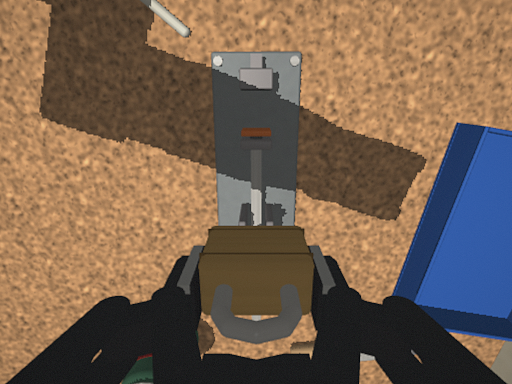

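The wrist picture shows the plate end (u212–300, v52), anvil top at (256,78) and orange pad at (255,132). Now to fit the clamp frame.

```bash
python3 - <<'E'
from h import *
d=np.load('pics/w3.npz');W=np.load('pics/w3W.npy');h=W[...,2];im=d['color']
o={'eef_pos':d['eef'],'tool_rot':d['rot']};P=T(o)@d['mount'];K=d['intrinsics']
v,u=np.mgrid[:384,:512]
hsv=cv2.cvtColor(im,cv2.COLOR_RGB2HSV)
# plate side edges: saturation change; rows 55..215
L=[];Rr=[]
pm=((h>0.006)&(h<0.1)).astype(np.uint8)
for r in range(60,215,5):
    c=np.nonzero(pm[r,190:320])[0]+190; 
    L.append((c.min(),r));Rr.append((c.max(),r))
def ray(px,z):
    px=np.array(px,float);r=np.stack([(px[:,0]-K[0,2])/K[0,0],(px[:,1]-K[1,2])/K[1,1],np.ones(len(px))],-1)@P[:3,:3].T
    return P[:3,3]+r*((z-P[2,3])/r[:,2])[:,None]
for S in (L,Rr):
    S=np.array(S,float); Q=ray(S+[0,0],.012); f=cv2.fitLine(Q[:,:2].astype(np.float32),cv2.DIST_HUBER,0,.01,.01).ravel(); print('edge yaw of y axis',np.degrees(np.arctan2(f[1],f[0])),f[2:])
print('counter z',np.nanmedian(h[100:200,60:180]),'plate z',np.nanmedian(h[100:120,225:232]))
am=((abs(h-.050)<.006)&(v<100)&(v>55)&(u>225)&(u<290)); Q=W[am];print('anvil',len(Q),Q.mean(0),cv2.minAreaRect(Q[:,:2].astype(np.float32)))
pad=(hsv[...,1]>150)&((hsv[...,0]<12))&(v>120)&(v<145)&(u>235)&(u<280)
Q=W[pad];Q=Q[np.isfinite(Q[:,0])];print('pad',len(Q),Q.mean(0),Q.min(0),Q.max(0))
jm=((h>.04)&(v>115)&(v<150)&(u>230)&(u<290)); Q=W[jm];print('jaw',len(Q),Q.mean(0),cv2.minAreaRect(Q[:,:2].astype(np.float32)),np.percentile(Q[:,2],[5,50,95]))
for th in (8,9,10,11):
    pass
# corners
c=pm.copy();rows=np.nonzero(pm[:, 230:245].sum(1)>10)[0];print(rows.min())
e=ray([[x,rows.min()] for x in (220,240,275,295)],.012);print('end',e)
np.savez('pics/P3.npz',P=P)
E
```

```text
edge yaw of y axis -79.96161 [ 0.46846765 -0.05831219]
edge yaw of y axis -79.95272 [ 0.56480795 -0.04118941]
counter z -0.0005783049648805383 plate z 0.011491742928783688
anvil 733 [0.50592509 0.01194963 0.04911632] ((0.5057591199874878, 0.012078124098479748), (0.033609647303819656, 0.019880566745996475), 10.14503288269043)
pad 216 [ 0.51540857 -0.03997386  0.04337481] [ 0.49996802 -0.04544557  0.01259741] [ 0.53181537 -0.03586565  0.05113368]
jaw 540 [ 0.51638082 -0.04793146  0.04957565] ((0.5164690017700195, -0.04792816936969757), (0.033210836350917816, 0.019369646906852722), 10.057611465454102) [0.0421055  0.05022925 0.05233731]
52
end [[0.46257654 0.03359738 0.012     ]
 [0.48400797 0.03737659 0.012     ]
 [0.52147988 0.04398439 0.012     ]
 [0.54287351 0.04775694 0.012     ]]
```

```bash
python3 - <<'E'
from h import *
d=np.load('pics/w3.npz');W=np.load('pics/w3W.npy');im=d['color']
o={'eef_pos':d['eef'],'tool_rot':d['rot']};M=T(o);L=(W-M[:3,3])@M[:3,:3]
for v in range(222,330,6): print(v,[tuple((L[v,u]*1000).round(1)) for u in (215,256,300)],im[v,256])
v,u=np.mgrid[:384,:512]
hsv=cv2.cvtColor(im,cv2.COLOR_RGB2HSV)
m=(hsv[...,0]>10)&(hsv[...,0]<28)&(hsv[...,1]>110)&(v>222)&(v<312)&(u>196)&(u<316)&(abs(L[...,2])<.06)
Q=L[m];print(len(Q),Q.min(0),Q.max(0))
print(plan([0.50994+.004*.1743,-0.01155-.004*.9847,0.09],10.04))
E
```

```text
222 [(np.float64(-80.8), np.float64(-54.3), np.float64(242.4)), (np.float64(-64.0), np.float64(0.6), np.float64(203.0)), (np.float64(-80.6), np.float64(59.5), np.float64(241.8))] [189 185 176]
228 [(np.float64(14.0), np.float64(-21.2), np.float64(13.0)), (np.float64(13.8), np.float64(0.4), np.float64(13.5)), (np.float64(12.6), np.float64(24.1), np.float64(16.2))] [71 56 35]
234 [(np.float64(13.7), np.float64(-20.3), np.float64(6.3)), (np.float64(13.7), np.float64(0.4), np.float64(6.4)), (np.float64(13.8), np.float64(22.6), np.float64(6.1))] [84 68 42]
240 [(np.float64(13.8), np.float64(-19.4), np.float64(-0.6)), (np.float64(13.8), np.float64(0.4), np.float64(-0.4)), (np.float64(13.3), np.float64(21.9), np.float64(0.4))] [85 68 41]
246 [(np.float64(14.1), np.float64(-18.6), np.float64(-7.2)), (np.float64(13.9), np.float64(0.4), np.float64(-6.9)), (np.float64(13.8), np.float64(20.9), np.float64(-6.6))] [86 69 42]
252 [(np.float64(13.7), np.float64(-18.0), np.float64(-12.1)), (np.float64(14.0), np.float64(0.4), np.float64(-12.7)), (np.float64(13.7), np.float64(20.1), np.float64(-12.1))]
[... 1751 characters left out ...]
oat64(-10.6), np.float64(0.4), np.float64(-22.2)), (np.float64(2.5), np.float64(17.0), np.float64(-38.3))] [89 72 43]
318 [(np.float64(1.2), np.float64(-15.0), np.float64(-40.1)), (np.float64(-204.2), np.float64(0.6), np.float64(203.2)), (np.float64(0.1), np.float64(17.1), np.float64(-38.7))] [179 175 167]
324 [(np.float64(0.2), np.float64(-14.8), np.float64(-42.0)), (np.float64(3.7), np.float64(0.4), np.float64(-46.0)), (np.float64(-247.4), np.float64(67.1), np.float64(241.3))] [82 80 76]
8259 [-0.01214101 -0.0249608  -0.02357474] [0.0149066  0.02615952 0.01763775]
turn units [-0.03 -0.    0.  ] | shift units in final axes [ 1.363 -0.023  3.042] | in current axes [ 1.361 -0.005  3.044]
None
```

Emit:
{"method": "send_rows", "body": {
  "increments": [
    [[0.5,-0.01,0.2,-0.03,0,0],[0.5,0,0.4,0,0,0],[0.36,-0.01,0.5,0,0,0],[0,0,0.6,0,0,0],[0,0,0.6,0,0,0],[0,0,0.5,0,0,0],[0,0,0.2,0,0,0],[0,0,0,0,0,0]]
  ]
}}

```text
clock: 7.9
eef_pos: [0.5106, -0.0159, 0.0921]
tool_rot: [0.642, 0.766, -0.0, -0.001]
ft_force: [-0.4, 0.3, -1.6]
grip_width: 0.0492
```

```bash
python3 - <<'E'
from h import *
o,c=snap('wrist','w4'); print(o['eef_pos'],o['grip_width'],o['ft_force'])
plan([0.50994+.004*.1743,-0.01155-.004*.9847,0.033],10.04,o)
E
```

```text
[ 0.51062297 -0.01589434  0.09207715] 0.049224402484524386 [-0.35199009  0.28843881 -1.59983344]
turn units [-0.01 -0.    0.  ] | shift units in final axes [0.008 0.002 1.182] | in current axes [0.007 0.003 1.182]
```

View pics/w4.png

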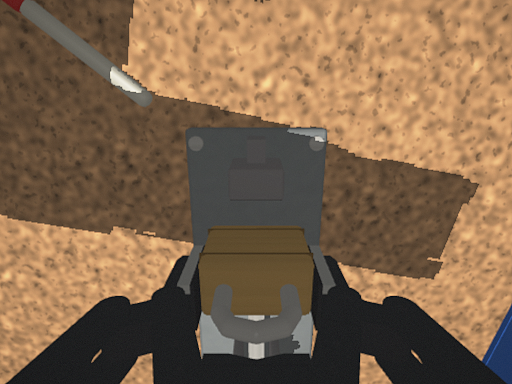

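The lock hangs square above the plate, centred on the anvil at (256,180). I'll lower it.

Emit:
{"method": "send_rows", "body": {
  "increments": [
    [[0,0,0.3,0,0,0],[0,0,0.4,0,0,0],[0,0,0.3,0,0,0],[0,0,0.14,0,0,0],[0,0,0.04,0,0,0],[0,0,0,0,0,0]]
  ]
}}

```text
clock: 8.7
eef_pos: [0.5114, -0.0165, 0.0336]
tool_rot: [0.643, 0.766, 0.0, 0.0]
ft_force: [1.3, -0.2, -2.2]
grip_width: 0.0493
```

Emit:
{"method": "send_rows", "body": {
  "increments": [
    [[0,0,0.02,0,0,0],[0,0,0.01,0,0,0],[0,0,0,0,0,0]]
  ]
}}

```text
clock: 9.07
eef_pos: [0.5111, -0.0164, 0.032]
tool_rot: [0.643, 0.766, 0.0, 0.0]
ft_force: [0.1, 0.8, -2.4]
grip_width: 0.0488
```

Emit:
{"method": "send_rows", "body": {
  "increments": [
    [[0,0,0.02,0,0,0],[0,0,0,0,0,0]]
  ]
}}

```text
clock: 9.32
eef_pos: [0.5112, -0.0164, 0.0314]
tool_rot: [0.643, 0.766, 0.0, 0.0]
ft_force: [-2.2, 0.7, 4.3]
grip_width: 0.0491
```

Contact with the plate (force turned to +4 N). Release.

Emit:
{"method": "send_rows", "body": {
  "increments": [
    [[0,0,0,0,0,0],[0,0,0,0,0,0],[0,0,0,0,0,0],[0,0,0,0,0,0],[0,0,0,0,0,0]]
  ],
  "grip": 0.0
}}

```text
clock: 9.95
eef_pos: [0.511, -0.0165, 0.0307]
tool_rot: [0.643, 0.766, 0.0, -0.0]
ft_force: [-0.3, -0.6, 0.7]
grip_width: 0.0853
```

Emit:
{"method": "send_rows", "body": {
  "increments": [
    [[0,0,-0.2,0,0,0],[0,0,-0.5,0,0,0],[0,0,-0.7,0,0,0],[0,0,-0.7,0,0,0],[0,0,-0.7,0,0,0],[0,0,-0.7,0,0,0],[0,0,-0.4,0,0,0],[0,0,0,0,0,0]]
  ]
}}

```text
clock: 10.95
eef_pos: [0.5122, -0.0165, 0.2282]
tool_rot: [0.643, 0.766, 0.002, 0.002]
ft_force: [-0.4, 0.0, -0.7]
grip_width: 0.0856
```

```bash
python3 - <<'E'
from h import *
o,c=snap('wrist','w5'); print(o['eef_pos'],o['grip_width'],o['ft_force'])
W=cloud(c,T(o)@c['mount']);h=W[...,2];np.save('pics/w5W.npy',W)
v,u=np.mgrid[:384,:512]
ex=np.array([np.cos(np.radians(10.04)),np.sin(np.radians(10.04))]);ey=np.array([-ex[1],ex[0]]);seat=np.array([.50994,-.01155])
C=np.stack([(W[...,:2]-seat)@ex,(W[...,:2]-seat)@ey,h-.012],-1)*1000
m=(abs(C[...,2]-41)<4)&(abs(C[...,0])<35)&(C[...,1]>-25)&(C[...,1]<12)
n,l,s,cc=cv2.connectedComponentsWithStats(m.astype(np.uint8));i=1+s[1:,4].argmax();Q=C[l==i]
print(s[i],Q.mean(0),cv2.minAreaRect(Q[:,:2].astype(np.float32)))
E
```

```text
[ 0.51219884 -0.01652916  0.22820463] 0.08561255293456052 [-0.35627373  0.00984832 -0.70265831]
[230 163  48  26 922] [ 0.42551687 -2.81901736 41.08434672] ((0.3302326202392578, -5.265107154846191), (27.181833267211914, 49.87337112426758), 89.78060150146484)
```

View pics/w5.png

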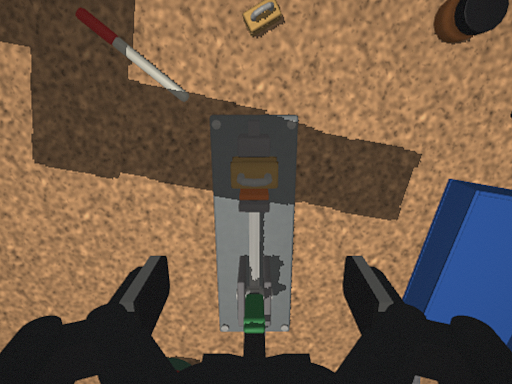

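Lock stands square at seat offset (0.3, −5.3) mm. Next, the trigger in this view: green at (255,310–330).

```bash
cat >> h.py <<'E'
ex=np.array([np.cos(np.radians(10.04)),np.sin(np.radians(10.04))]);ey=np.array([-ex[1],ex[0]]);org=np.array([.50994,-.01155])-.0822*ey
def toC(W): return np.stack([(W[...,:2]-org)@ex,(W[...,:2]-org)@ey,W[...,2]],-1)*1000
def fromC(x,y): return org+ex*x/1000+ey*y/1000
E
python3 - <<'E'
from h import *
d=np.load('pics/w5.npz');W=np.load('pics/w5W.npy');C=toC(W);hsv=cv2.cvtColor(d['color'],cv2.COLOR_RGB2HSV)
m=(hsv[...,0]>45)&(hsv[...,0]<85)&(hsv[...,1]>90)
v,u=np.nonzero(m&(np.arange(384)[:,None]<345)&(abs(np.arange(512)-255)<40)&(np.arange(384)[:,None]>270))
for r in np.unique(v): 
    q=C[r,u[v==r]]; print(r,len(q),np.nanmedian(q,0).round(1),np.nanmin(q[:,0]).round(1),np.nanmax(q[:,0]).round(1))
o=get_obs();print(toC(o['eef_pos']))
p=fromC(0,-15);plan([p[0],p[1],.22],10.04)
E
```

```text
294 10 [ -0.2 -59.7  65.5] -5.4 4.9
295 15 [  0.4 -59.2  68. ] -7.6 8.4
296 16 [  0.9 -58.9  70.3] -7.6 9.5
297 16 [  0.9 -58.1  73.1] -7.5 9.4
298 17 [  0.4 -58.1  74.9] -8.6 9.3
299 17 [  0.4 -57.1  78. ] -8.5 9.3
300 17 [  0.4 -56.8  80.2] -8.5 9.2
301 17 [  0.4 -56.1  82.8] -8.4 9.2
302 18 [ -0.2 -55.8  84.9] -9.5 9.1
303 18 [ -0.2 -55.3  87.2] -9.4 9.0
304 18 [ -0.2 -55.   89.2] -9.3 9.0
305 19 [  0.4 -54.4  91.7] -9.2 10.9
306 19 [  0.4 -53.9  93.8] -9.2 11.0
307 19 [  0.4 -53.5  95.9] -9.0 9.9
308 19 [  0.4 -53.1  98. ] -9.1 9.9
309 19 [  0.4 -52.6 100.2] -8.9 9.8
310 19 [  0.4 -52.4 102. ] -8.9 9.7
311 19 [  0.4 -52.  104. ] -8.8 9.7
312 19 [  0.4 -51.6 106.1] -8.8 9.6
313 19 [  0.4 -51.1 108.2] -8.7 9.5
314 19 [  0.4 -50.7 110.1] -8.7 9.5
315 19 [  0.4 -50.5 111.8] -8.6 9.4
316 19 [  0.4 -50.  113.8] -8.5 9.3
317 19 [  0.4 -44.  122.4] -8.2 9.0
318 21 [  0.4 -43.7 124.1] -9.1 9.9
319 21 [  0.4 -44.3 124.8] -9.1 9.9
320 21 [  0.4 -44.6 125.8] -9.1 9.9
321 21 [  0.4 -45.2 126.5] -9.0 9.9
322 21 [  0.4 -45.8 127.1] -9.0 9.9
323 21 [  0.4 -46.6 127.5] -9.0 9.8
324 21 [  0.4 -46.5 128.9] -9.0 9.9
325 21 [  0.4 -46.5 130.3] -9.0 9.9
326 21 [  0.4 -46.2 131.9] -8.9 9.8
327 21 [  0.4 -45.9 133.4] -8.8 9.7
328 21 [  0.4 -46.5 134.1] -8.8 9.7
329 21 [  0.4 -46.7 135.2] -8.8 9.7
330 21 [  0.4 -47.4 135.7] -8.8 9.6
331 20 [ -0.  -48.4 135.8] -8.8 8.7
332 19 [  0.4 -49.4 135.9] -7.9 8.7
333 17 [  0.4 -51.7 134.7] -6.9 9.8
[  0.51084592  77.0827134  226.57550841]
turn units [ 0.01  0.   -0.  ] | shift units in final axes [-1.842 -0.01   0.132] | in current axes [-1.842 -0.009  0.132]
```

Emit:
{"method": "send_rows", "body": {
  "increments": [
    [[-0.4,0,0.03,0,0,0],[-0.6,0,0.03,0,0,0],[-0.6,0,0.03,0,0,0],[-0.24,-0.01,0.04,0,0,0],[0,0,0,0,0,0],[0,0,0,0,0,0],[0,0,0,0,0,0]]
  ],
  "grip": 1.0
}}

```text
clock: 11.88
eef_pos: [0.5264, -0.1062, 0.2194]
tool_rot: [0.642, 0.767, 0.0, -0.0]
ft_force: [0.6, -0.5, 0.0]
grip_width: -0.0002
```

```bash
python3 - <<'E'
from h import *
o,c=snap('wrist','w6');print(toC(o['eef_pos']),o['grip_width'],o['ft_force'])
p=fromC(0,-22);plan([p[0],p[1],.122],10.04)
E
```

```text
[ -0.28108016 -13.90787959 219.35691941] -0.00019158563059016304 [ 0.58345694 -0.52227873  0.02153769]
turn units [ 0. -0.  0.] | shift units in final axes [-0.16   0.005  1.948] | in current axes [-0.16   0.004  1.948]
```

View pics/w6.png

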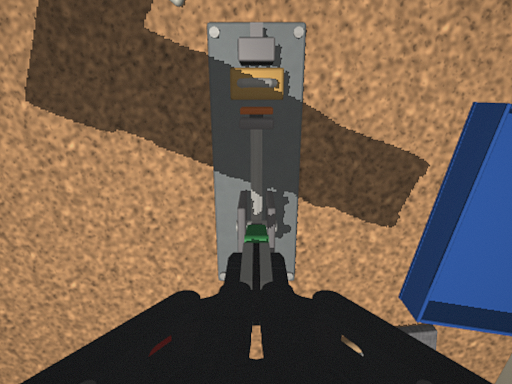

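Fingers shut at (256,270), green trigger at (256,235) partly behind them, lock at (257,83). I'll descend in front of the trigger.

Emit:
{"method": "send_rows", "body": {
  "increments": [
    [[0,0,0.3,0,0,0],[0,0,0.5,0,0,0],[0,0,0.5,0,0,0],[-0.06,0,0.4,0,0,0],[-0.1,0,0.25,0,0,0],[0,0,0,0,0,0],[0,0,0,0,0,0]]
  ]
}}

```text
clock: 12.8
eef_pos: [0.5284, -0.1151, 0.1224]
tool_rot: [0.643, 0.766, 0.0, 0.0]
ft_force: [0.1, -0.1, 0.5]
grip_width: -0.0
```

```bash
cat > st.py <<'E'
from h import *
import sys
n=int(sys.argv[1]) if len(sys.argv)>1 else 3
F=[]
for i in range(n):
    o=get_obs();F.append(o['ft_force'])
    c=camera('wrist')
F=np.array(F);f=F.mean(0)
print('t',o['clock'],'C',toC(o['eef_pos']).round(2),'Fx %.2f Fy %.2f Fz %.2f'%(f[:2]@ex,f[:2]@ey,f[2]),(F[:,:2]@ey).round(1))
if len(sys.argv)>2:
    cv2.imwrite('pics/'+sys.argv[2]+'.png',c['color'][:,:,::-1])
W=cloud(c,T(o)@c['mount']);C=toC(W);hsv=cv2.cvtColor(c['color'],cv2.COLOR_RGB2HSV)
m=(hsv[...,0]<14)&(hsv[...,1]>120)&(C[...,2]>30)&(C[...,2]<56)&(abs(C[...,0])<18)&(C[...,1]>40)&(C[...,1]<80)
Q=C[m];print('pad y',len(Q),np.percentile(Q[:,1],[5,50,95]).round(1) if len(Q) else '')
E
python3 st.py 4 w7; python3 - <<'E'
from h import *
p=fromC(0,-22);plan([p[0],p[1],.122],10.04)
E
```

```text
t 12.95 C [  0.23 -23.   122.68] Fx -0.22 Fy -0.19 Fz 0.14 [-0.1  0.   0.1 -0.8]
pad y 438 [50.  52.5 54.9]
turn units [ 0.01  0.   -0.  ] | shift units in final axes [ 0.019 -0.003  0.011] | in current axes [ 0.019 -0.003  0.011]
```

View pics/w7.png

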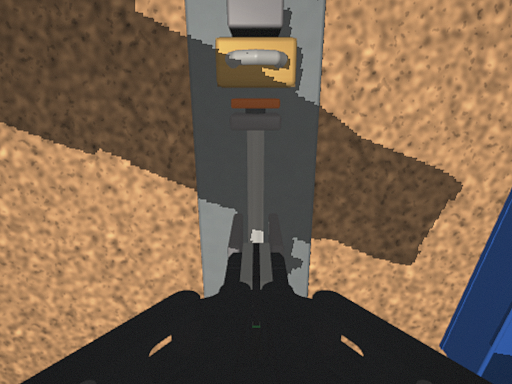

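The picture shows pad face near y≈55 mm (clamp frame), lock at (257,62) untouched. About 13 mm of travel is needed, so the first squeeze is free.

Emit:
{"method": "send_rows", "body": {
  "increments": [
    [[-0.1,0,0,0,0,0],[-0.1,0,0,0,0,0],[-0.1,0,0,0,0,0],[0,0,0,0,0,0]]
  ]
}}

```text
clock: 13.5
eef_pos: [0.5305, -0.1283, 0.1222]
tool_rot: [0.642, 0.766, 0.002, -0.001]
ft_force: [-2.7, 6.7, 4.9]
grip_width: -0.0
```

Emit:
{"method": "send_rows", "body": {
  "increments": [
    [[-0.1,0,0,0,0,0],[-0.1,0,0,0,0,0],[-0.05,0,0,0,0,0],[-0.05,0,0,0,0,0],[0,0,0,0,0,0]]
  ]
}}

```text
clock: 14.12
eef_pos: [0.5332, -0.1429, 0.1224]
tool_rot: [0.642, 0.766, 0.002, -0.001]
ft_force: [-1.3, 6.8, 5.2]
grip_width: 0.0002
```

```bash
python3 st.py 3 w8
```

```text
t 14.225 C [  0.   -51.13 122.4 ] Fx -0.10 Fy 6.61 Fz 4.92 [7.  6.4 6.5]
pad y 665 [53.  55.4 58.8]
```

Emit:
{"method": "send_rows", "body": {
  "increments": [
    [[-0.04,0,0,0,0,0],[0,0,0,0,0,0],[0.2,0,0,0,0,0],[0.2,0,0,0,0,0],[0.2,0,0,0,0,0],[0,0,0,0,0,0],[0,0,0,0,0,0]]
  ]
}}

```text
clock: 15.15
eef_pos: [0.5283, -0.1172, 0.1218]
tool_rot: [0.643, 0.766, -0.0, 0.0]
ft_force: [-0.1, 0.3, 0.2]
grip_width: 0.0002
```

```bash
python3 st.py 3 w9
```

```text
t 15.25 C [ -0.35 -25.2  121.8 ] Fx -0.05 Fy 0.16 Fz 0.29 [ 0.3  0.3 -0.1]
pad y 484 [54.  56.5 59.5]
```

View pics/w9.png

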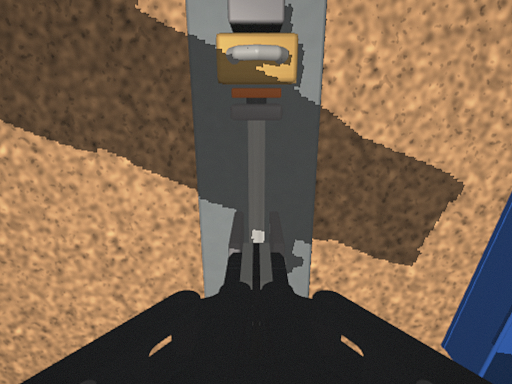

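Pad advanced about 4 mm, ≈9 mm remain. Second full stroke, still clear of the anvil.

Emit:
{"method": "send_rows", "body": {
  "increments": [
    [[-0.1,0,0,0,0,0],[-0.12,0,0,0,0,0],[-0.12,0,0,0,0,0],[-0.12,0,0,0,0,0],[-0.1,0,0,0,0,0],[-0.04,0,0,0,0,0],[0,0,0,0,0,0]]
  ]
}}

```text
clock: 16.18
eef_pos: [0.5334, -0.1447, 0.1224]
tool_rot: [0.642, 0.766, 0.002, -0.001]
ft_force: [-1.8, 5.7, 5.1]
grip_width: 0.0
```

```bash
python3 st.py 3 w10
```

```text
t 16.275 C [-6.0000e-02 -5.3060e+01  1.2239e+02] Fx -0.16 Fy 6.80 Fz 5.04 [5.9 7.4 7.1]
pad y 752 [57.6 59.8 63.6]
```

Emit:
{"method": "send_rows", "body": {
  "increments": [
    [[0.2,0,0,0,0,0],[0.2,0,0,0,0,0],[0.2,0,0,0,0,0],[0,0,0,0,0,0],[0,0,0,0,0,0]]
  ]
}}

```text
clock: 16.95
eef_pos: [0.5284, -0.1172, 0.1219]
tool_rot: [0.643, 0.766, -0.0, 0.0]
ft_force: [0.4, 0.6, -0.2]
grip_width: -0.0002
```

```bash
python3 st.py 3 w11
```

```text
t 17.05 C [ -0.31 -25.18 121.82] Fx 0.37 Fy 0.18 Fz 0.01 [ 0.5 -0.2  0.3]
pad y 493 [58.3 61.2 63.7]
```

View pics/w11.png

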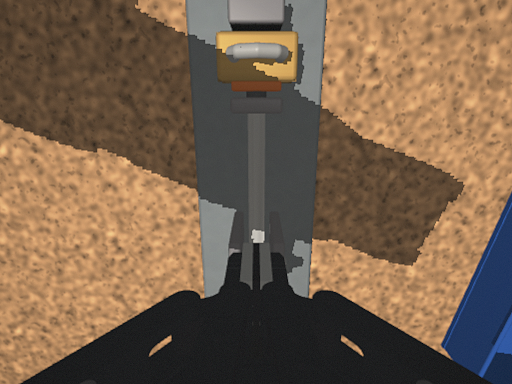

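Pad now touches the lock, ≈4.5 mm to go. Third stroke, with checks near the end.

Emit:
{"method": "send_rows", "body": {
  "increments": [
    [[-0.1,0,0,0,0,0],[-0.12,0,0,0,0,0],[-0.12,0,0,0,0,0],[-0.08,0,0,0,0,0],[0,0,0,0,0,0]]
  ]
}}

```text
clock: 17.73
eef_pos: [0.5319, -0.1361, 0.1224]
tool_rot: [0.642, 0.766, 0.002, -0.001]
ft_force: [-2.2, 6.7, 5.9]
grip_width: 0.0
```

```bash
python3 st.py 4
```

```text
t 17.875 C [-8.0000e-02 -4.4100e+01  1.2233e+02] Fx -0.07 Fy 7.13 Fz 5.02 [7.  6.5 7.9 7.2]
pad y 704 [59.8 62.4 65.8]
```

Emit:
{"method": "send_rows", "body": {
  "increments": [
    [[-0.05,0,0,0,0,0],[0,0,0,0,0,0]]
  ]
}}

```text
clock: 18.18
eef_pos: [0.5323, -0.1383, 0.1224]
tool_rot: [0.642, 0.766, 0.002, -0.001]
ft_force: [-1.1, 7.2, 5.0]
grip_width: 0.0001
```

```bash
python3 st.py 4
```

```text
t 18.325 C [-8.0000e-02 -4.6460e+01  1.2238e+02] Fx -0.18 Fy 7.15 Fz 4.96 [7.3 7.3 6.9 7.2]
pad y 714 [60.3 62.7 66.3]
```

Emit:
{"method": "send_rows", "body": {
  "increments": [
    [[-0.05,0,0,0,0,0],[0,0,0,0,0,0]]
  ]
}}

```text
clock: 18.62
eef_pos: [0.5328, -0.1409, 0.1224]
tool_rot: [0.642, 0.766, 0.002, -0.001]
ft_force: [-2.4, 7.0, 6.3]
grip_width: 0.0002
```

```bash
python3 st.py 4
```

```text
t 18.775 C [-4.0000e-02 -4.9010e+01  1.2243e+02] Fx -0.52 Fy 7.48 Fz 5.81 [7.3 7.4 7.3 7.9]
pad y 751 [60.9 63.3 66.9]
```

Emit:
{"method": "send_rows", "body": {
  "increments": [
    [[-0.04,0,0,0,0,0],[0,0,0,0,0,0]]
  ]
}}

```text
clock: 19.08
eef_pos: [0.5331, -0.1428, 0.1224]
tool_rot: [0.642, 0.766, 0.002, -0.001]
ft_force: [-0.7, 7.0, 5.1]
grip_width: 0.0002
```

```bash
python3 st.py 6 w12
```

```text
t 19.325 C [-5.0000e-02 -5.1020e+01  1.2239e+02] Fx -0.14 Fy 7.22 Fz 5.46 [7.  7.  7.  7.2 7.6 7.5]
pad y 799 [61.3 63.8 67.5]
```

View pics/w12.png

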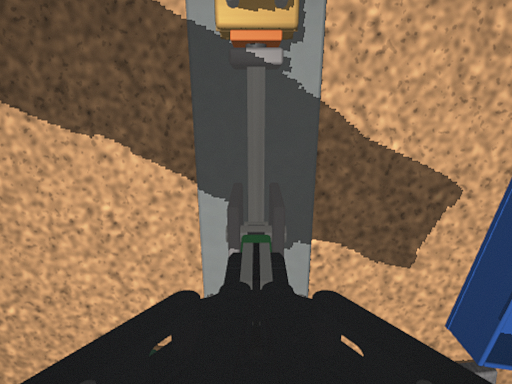

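Emit:
{"method": "send_rows", "body": {
  "increments": [
    [[-0.04,0,0,0,0,0],[0,0,0,0,0,0]]
  ]
}}

```text
clock: 19.62
eef_pos: [0.5335, -0.1447, 0.1224]
tool_rot: [0.642, 0.766, 0.002, -0.001]
ft_force: [-1.8, 7.4, 4.6]
grip_width: 0.0001
```

```bash
python3 st.py 6
```

```text
t 19.875 C [-4.0000e-02 -5.3020e+01  1.2238e+02] Fx -0.28 Fy 7.44 Fz 4.99 [7.6 7.8 7.1 7.7 7.6 6.8]
pad y 795 [61.8 64.  67.8]
```

Release, then look.

Emit:
{"method": "send_rows", "body": {
  "increments": [
    [[0.2,0,0,0,0,0],[0.2,0,0,0,0,0],[0.2,0,0,0,0,0],[0,0,0,0,0,0],[0,0,0,0,0,0]]
  ]
}}

```text
clock: 20.55
eef_pos: [0.5284, -0.1172, 0.1219]
tool_rot: [0.643, 0.766, -0.0, 0.0]
ft_force: [-0.1, -0.3, -0.2]
grip_width: 0.0001
```

```bash
python3 st.py 4 w13
```

```text
t 20.7 C [ -0.37 -25.22 121.78] Fx 0.14 Fy -0.12 Fz 0.14 [-0.3 -0.2 -0.1  0.1]
pad y 531 [62.  64.8 67.8]
```

View pics/w13.png

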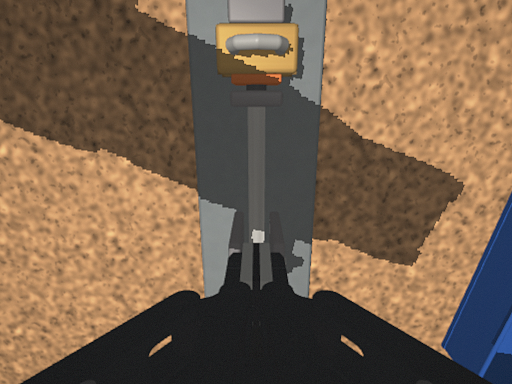

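Emit:
{"method": "send_rows", "body": {
  "increments": [
    [[-0.1,0,0,0,0,0],[-0.1,0,0,0,0,0],[-0.04,0,0,0,0,0],[0,0,0,0,0,0]]
  ]
}}

```text
clock: 21.25
eef_pos: [0.5301, -0.1272, 0.1221]
tool_rot: [0.642, 0.766, 0.002, -0.002]
ft_force: [-1.1, 5.6, 4.2]
grip_width: -0.0
```

```bash
python3 st.py 4
```

```text
t 21.4 C [ -0.31 -35.01 122.09] Fx -0.37 Fy 6.82 Fz 3.47 [5.7 7.  7.2 7.4]
pad y 642 [61.9 64.7 68. ]
```

Lock (257,48) is almost against the anvil. Gentle 2 mm steps now.

Emit:
{"method": "send_rows", "body": {
  "increments": [
    [[-0.04,0,0,0,0,0],[0,0,0,0,0,0]]
  ]
}}

```text
clock: 21.7
eef_pos: [0.5304, -0.1287, 0.1223]
tool_rot: [0.642, 0.767, 0.002, -0.002]
ft_force: [-2.2, 8.1, 5.2]
grip_width: -0.0
```

```bash
python3 st.py 6
```

```text
t 21.95 C [ -0.24 -36.6  122.3 ] Fx -0.37 Fy 8.35 Fz 5.27 [8.4 8.9 8.2 8.6 8.2 7.9]
pad y 657 [62.1 64.9 68.1]
```

Emit:
{"method": "send_rows", "body": {
  "increments": [
    [[-0.04,0,0,0,0,0],[0,0,0,0,0,0]]
  ]
}}

```text
clock: 22.25
eef_pos: [0.5308, -0.1305, 0.1224]
tool_rot: [0.642, 0.767, 0.002, -0.002]
ft_force: [-2.2, 7.9, 6.7]
grip_width: -0.0001
```

```bash
python3 st.py 6
```

```text
t 22.5 C [ -0.17 -38.53 122.36] Fx -0.76 Fy 8.29 Fz 5.75 [8.2 8.2 8.8 8.7 8.4 7.4]
pad y 653 [62.3 64.7 68.2]
```

Emit:
{"method": "send_rows", "body": {
  "increments": [
    [[-0.04,0,0,0,0,0],[0,0,0,0,0,0]]
  ]
}}

```text
clock: 22.8
eef_pos: [0.5312, -0.1323, 0.1225]
tool_rot: [0.642, 0.767, 0.002, -0.002]
ft_force: [-1.5, 9.0, 5.7]
grip_width: 0.0001
```

```bash
python3 st.py 6
```

```text
t 23.05 C [-1.2000e-01 -4.0270e+01  1.2246e+02] Fx -0.43 Fy 9.10 Fz 6.36 [9.2 9.3 8.4 9.7 9.7 8.4]
pad y 666 [62.3 64.8 68.2]
```

```bash
cat >> st.py <<'E'
Cp=toC(o['eef_pos']);off=Cp[1]-11+65;z=np.sqrt(max(66**2+49-off**2,1))
fz=f[2];fy=f[:2]@ey;print('eff trigger force %.2f (off %.1f)'%((fy*z-fz*off)/66,off))
E
sed -i 's/^    c=camera.*/    c=camera("wrist")/' st.py
```

Emit:
{"method": "send_rows", "body": {
  "increments": [
    [[-0.03,0,0,0,0,0],[0,0,0,0,0,0]]
  ]
}}

```text
clock: 23.35
eef_pos: [0.5314, -0.1335, 0.1226]
tool_rot: [0.642, 0.767, 0.002, -0.002]
ft_force: [-2.9, 10.5, 7.0]
grip_width: -0.0002
```

```bash
python3 st.py 8
```

```text
t 23.7 C [ -0.13 -41.55 122.55] Fx -0.91 Fy 10.01 Fz 6.76 [10.8 10.   9.8 10.   9.3 10.2 10.1  9.9]
pad y 711 [62.3 65.1 68.3]
eff trigger force 8.61 (off 12.4)
```

Emit:
{"method": "send_rows", "body": {
  "increments": [
    [[-0.02,0,0,0,0,0],[0,0,0,0,0,0]]
  ]
}}

```text
clock: 24.0
eef_pos: [0.5316, -0.1343, 0.1226]
tool_rot: [0.642, 0.767, 0.003, -0.002]
ft_force: [-2.0, 9.5, 8.7]
grip_width: 0.0002
```

```bash
python3 st.py 8 w14
```

```text
t 24.35 C [-9.0000e-02 -4.2390e+01  1.2258e+02] Fx -0.77 Fy 10.08 Fz 7.22 [ 9.7 10.   9.5 10.2 10.5  9.7 10.2 10.7]
pad y 698 [62.3 64.9 68.3]
eff trigger force 8.71 (off 11.6)
```

Emit:
{"method": "send_rows", "body": {
  "increments": [
    [[-0.03,0,0,0,0,0],[0,0,0,0,0,0]]
  ]
}}

```text
clock: 24.65
eef_pos: [0.5319, -0.1357, 0.1227]
tool_rot: [0.642, 0.767, 0.003, -0.002]
ft_force: [-3.4, 9.1, 8.1]
grip_width: -0.0001
```

```bash
python3 st.py 8 w15
```

```text
t 25.0 C [-5.0000e-02 -4.3770e+01  1.2269e+02] Fx -0.62 Fy 10.52 Fz 7.74 [ 9.5 11.1 10.7 10.7 10.3 11.  11.1  9.8]
pad y 736 [62.3 64.8 68.3]
eff trigger force 9.25 (off 10.2)
```

Emit:
{"method": "send_rows", "body": {
  "increments": [
    [[-0.02,0,0,0,0,0],[0,0,0,0,0,0]]
  ]
}}

```text
clock: 25.3
eef_pos: [0.532, -0.1365, 0.1227]
tool_rot: [0.642, 0.767, 0.003, -0.002]
ft_force: [-2.9, 11.8, 7.2]
grip_width: 0.0001
```

```bash
python3 st.py 12 w16
```

```text
t 25.85 C [-6.0000e-02 -4.4630e+01  1.2269e+02] Fx -1.06 Fy 11.20 Fz 7.66 [12.1 10.9 11.6 10.5 10.5 11.3 10.8 10.6 11.4 11.5 11.4 11.7]
pad y 720 [62.3 64.8 68.3]
eff trigger force 10.06 (off 9.4)
```

View pics/w16.png

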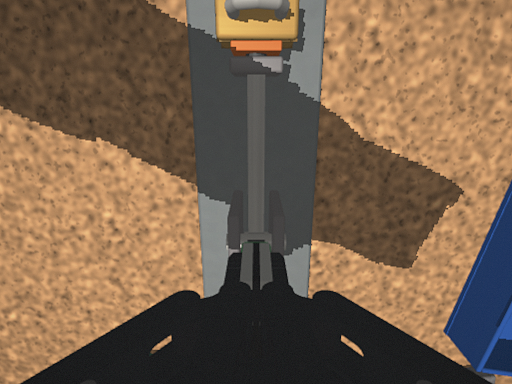

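Trigger force has risen ≈3.7–4.1 N above the free value, i.e. 15–16 N at the pad. I'll let the trigger out and back away.

Emit:
{"method": "send_rows", "body": {
  "increments": [
    [[0.1,0,0,0,0,0],[0.15,0,0,0,0,0],[0.2,0,0,0,0,0],[0.1,0,0,0,0,0],[0,0,0,0,0,0],[0,0,0,0,0,0]]
  ]
}}

```text
clock: 26.65
eef_pos: [0.5276, -0.1129, 0.1218]
tool_rot: [0.643, 0.766, 0.0, 0.0]
ft_force: [0.3, 0.2, -0.3]
grip_width: 0.0005
```

```bash
python3 st.py 4 w17
```

```text
t 26.8 C [ -0.39 -20.63 121.76] Fx 0.28 Fy 0.20 Fz 0.04 [ 0.1  0.5 -0.3  0.4]
pad y 489 [62.8 65.8 68.2]
eff trigger force 0.15 (off 33.4)
```

View pics/w17.png

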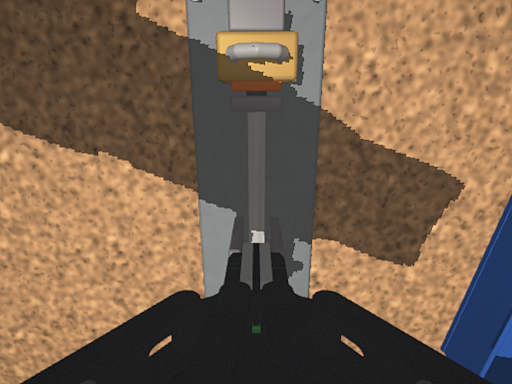

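```bash
python3 - <<'E'
from h import *
for f in ('w9','w11','w13','w17'):
    d=np.load('pics/'+f+'.npz') if False else None
o,c=snap('wrist','w18');W=cloud(c,T(o)@c['mount']);C=toC(W);hsv=cv2.cvtColor(c['color'],cv2.COLOR_RGB2HSV)
def rect(m):
    n,l,s,cc=cv2.connectedComponentsWithStats(m.astype(np.uint8));i=1+s[1:,4].argmax();Q=C[l==i];return Q
# lock top
Q=rect((abs(C[...,2]-53)<4)&(abs(C[...,0])<32)&(C[...,1]>60)&(C[...,1]<96)&(hsv[...,1]>70)&(hsv[...,0]>12))
print('lock top',np.percentile(Q,[2,98],axis=0).round(1),cv2.minAreaRect(Q[:,:2].astype(np.float32)))
for nm,m in (('pad',(hsv[...,0]<14)&(hsv[...,1]>120)),('jaw',(hsv[...,1]<90))):
    q=C[m&(abs(C[...,2]-49)<5)&(abs(C[...,0])<17)&(C[...,1]>50)&(C[...,1]<74)];print(nm,len(q),np.percentile(q,[3,50,97],axis=0).round(1))
print('anvil front', np.nanpercentile(C[(abs(C[...,2]-50)<2)&(abs(C[...,0])<15)&(C[...,1]>90)&(C[...,1]<125)&(hsv[...,1]<60)][:,1],[2,98]))
p=fromC(0,-22);plan([p[0],p[1],.25],10.04)
E
```

```text
lock top [[-23.3  68.8  51. ]
 [ 24.3  95.3  54.5]] ((0.6329154968261719, 82.23565673828125), (49.70046615600586, 27.140073776245117), 0.04058898612856865)
pad 487 [[-14.5  62.9  47.5]
 [  0.2  65.8  49.2]
 [ 14.8  68.3  50.4]]
jaw 809 [[-15.8  50.   49.2]
 [ -0.5  55.   51.1]
 [ 15.6  59.2  52.5]]
anvil front [ 97.15027273 112.73545751]
turn units [ 0.   -0.   -0.01] | shift units in final axes [-0.029  0.008 -2.564] | in current axes [-0.029  0.008 -2.564]
```

Lock is home (seat y 0.0 mm, x 0.6 mm, square). I'll retreat up.

Emit:
{"method": "send_rows", "body": {
  "increments": [
    [[0,0,-0.3,0,0,0],[0,0,-0.5,0,0,0],[0,0,-0.6,0,0,0],[0,0,-0.6,0,0,0],[0,0,-0.4,0,0,0],[0,0,-0.2,0,0,0],[0,0,0,0,0,0],[0,0,0,0,0,0]]
  ]
}}

```text
clock: 27.9
eef_pos: [0.5269, -0.1125, 0.2509]
tool_rot: [0.643, 0.766, -0.0, -0.001]
ft_force: [-0.7, 0.1, -0.2]
grip_width: -0.0002
```

```bash
python3 - <<'E'
from h import *
o,c=snap('wrist','w19');print(toC(o['eef_pos']),o['ft_force'],o['clock'])
W=cloud(c,T(o)@c['mount']);C=toC(W);hsv=cv2.cvtColor(c['color'],cv2.COLOR_RGB2HSV)
m=(hsv[...,0]>45)&(hsv[...,0]<85)&(hsv[...,1]>90)&(abs(C[...,0])<15)&(C[...,2]>118)&(C[...,2]<140)
print('trigger top',np.nanpercentile(C[m],[5,50,95],axis=0) if m.any() else None)
o,c=snap('scene','s19')
a=cv2.imread('pics/s19.png')[120:250,160:320];cv2.imwrite('pics/s19c.png',cv2.resize(a,None,fx=4,fy=4,interpolation=cv2.INTER_CUBIC))
E
```

```text
[ -0.87305598 -20.15700277 250.90762507] [-0.70055182  0.06123838 -0.16804398] 27.9
trigger top [[ -7.87996143 -50.12263219 122.91909252]
 [  0.35204393 -46.39316682 131.48249867]
 [  8.61324237 -43.86275068 136.32494359]]
```

View pics/w19.png

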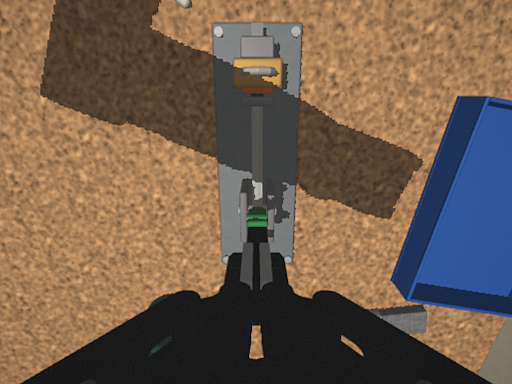

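View pics/s19c.png

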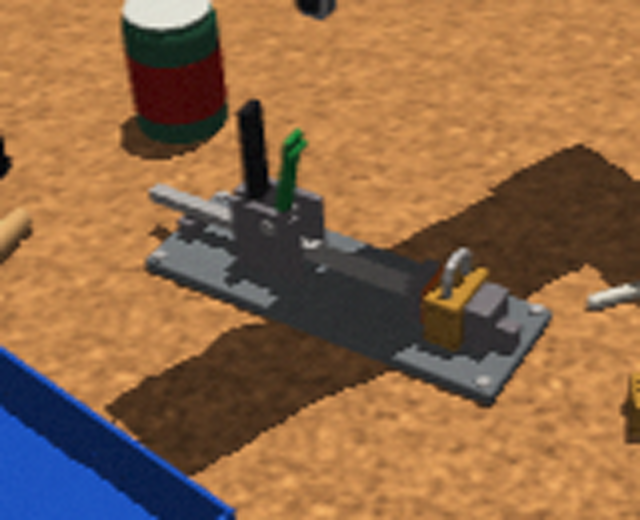

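Wrist view: lock at (258,72) flat against the anvil with the orange pad behind it. In both views the green trigger is fully out, at its starting position. Scene view: the lock stands upright and the gripper is clear. Handing in.

```bash
python3 -c "
from workcell import *
print(job_done())"
```

```text
the job is handed in; nothing more can be done
None
```

I stood the brass padlock on the base plate between the jaws, let go, and worked the trigger by pushing it with the shut fingers: three full strokes, then a fourth in 1–2 mm steps. I handed the job in at about 28 s of the 72 s allowed; no verdict is reported.

**Last checks:**
- **Padlock:** it stands upright against the fixed jaw, about 0.6 mm off the centre line, at the seat in y (under 0.1 mm off) and square to the jaws.
- **Clamping force:** about 15–16 N. This is inferred from the trigger force rising 3.7–4.1 N above its free value; there was no direct reading of the pad force. I did not re-measure it after letting the trigger out, and I am relying on the jaw's brake to hold it.
- **Trigger and gripper:** the trigger is back at its starting position, and the gripper is clear about 13 cm higher, with no load on the wrist beyond noise.

**Disagreements:**
- **Free trigger force:** I measured about 6.4 N, corrected for friction, against the stated 7 to 8.5 N, so I used the rise rather than the absolute value.
- **Force against travel:** judging by how far the trigger moved, the pad force could be anywhere from about 14 to 20 N.

I did not compare the bystanders' positions with the start. The planned paths kept clear of them and no unexpected contact force showed up.

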